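# Start a captive clamp cap on its thread and tighten it to the slip

### The job

One of the two mould-insert fixtures has its hexagonal clamp cap standing proud, not yet on its thread. Turn that cap backward (anticlockwise from above) until you feel it drop a step, then forward (clockwise) until it is fully home and its slip clutch lets go, and stop there straight away: a short slip is enough, never as much as a sixth of a turn. Do not force it forward before it has dropped or wrench it back against the stop, and do not disturb the loose pins and tape measure lying about.

Things in the scene. Friction and masses are not known exactly. Their poses are not given: they have to be found in the camera images.
- fixture: The fixture to tighten, immovable: dark steel base plate 160 x 120 x 18 mm, on it an aluminium mould insert and a steel clamp bridge (130 x 40 mm along x, top 58 mm up), a washer (top 60 mm up) and, on a threaded post in the middle, the clamp cap. Origin: centre of the plate's underside, on the cap's axis; z up, x along the 160 mm side. The cap is captive on the post: it turns and slides, but lifts only 2 mm.
- cap_top (a point): Centre of the cap's top face. The cap is a dark steel hexagon, 50 mm across flats, 57.7 over corners, 34 mm high, plus a 2 mm disc of 46 mm diameter whose top holds this point. Axes turn with the cap: z up; two flats face its +y and -y, the others every 60 degrees. It starts 113.8 mm above the fixture's origin, is near 107.8 after the drop and near 104 when home.
- flange (a point): Centre of the underside of the inner nut's round flange, just below the hexagon: 68 mm diameter, 7 mm thick, its top 0.8 mm below the hexagon; three small ribs on its rim are in line with hexagon corners until the clutch slips. Turns with the nut. At the start it is 10 mm clear of the washer, home it lies on it. Cap and nut weigh 0.5 kg and, off the stops, turn with under 0.1 N m.
- seat (a point): Centre of the washer's top, on the axis. Of the thread: the start is blunt and the cap rests on it. Turned anticlockwise it reaches, after an unknown 20 to 110 degrees, the place where it drops 6 mm by its own weight unless gripped tight (loose fingers beside the flats turn it well); a hard back stop follows 35 degrees on. Turned clockwise without the drop, it only meets a blunt stop, still high.
- cap (a joint): Clutch slip: angle of the hexagon relative to nut and flange, rad; 0 at the start, grows as the hexagon is turned clockwise (from above) with the nut held by a stop, negative if forced back. Slips at a steady 0.4 N m either way, else both turn as one. After the drop, turned clockwise, the cap follows the right-hand thread, sinking 9 mm per turn for 150 degrees from the drop to its hard end, home.
- fixture_tight: The other fixture, the same in size and make, with an insert of smaller pockets; its cap is already home (top 104 mm above the table) and needs nothing. All of it is immovable. Origin: centre of the plate's underside.
- pin_a: Loose steel ejector pin lying between the fixtures, 138 mm long, 17 mm thick at its ends, origin under its middle, along x.
- pin_b: Loose steel ejector pin lying beyond the fixtures, 158 mm long, 20 mm thick at its ends, origin under its middle, along x.
- tape: Loose red tape-measure case standing beyond the fixtures, 72 x 36 x 66 mm high, origin under its centre.
Mind the look-alikes: they are no part of the job. Leave any blue or brown look-alike of the fixture alone.

How it is judged (in metres and radians):
On the way, in this order (a step that is already met when the one before it is completed fails the run):
1. the cap, turned backward, has dropped its step (z of cap_top in the frame of fixture below 0.1092 m), for 0.1 s.
2. the cap, turned forward, has run down the thread to its end (z of cap_top in the frame of fixture below 0.1052 m), for 0.1 s.
At the end, for the whole second after the job is handed in: The cap is home on its thread (its top not more than 1.2 mm above the 104 mm at which the flange meets the washer), its clutch has slipped forward by 0.08 to 1.05 rad in all, and the cap is at rest and let go (z of cap_top in the frame of fixture below 0.1052 m and value of joint cap between 0.08 and 1.05 rad and velocity of joint cap between -0.05 and 0.05 rad/s); the robot touches nothing.
It fails at once if the cap is forced forward (clutch slipped more than 0.35 rad) before it has dropped (value of joint cap above 0.35 rad and z of cap_top in the frame of fixture above 0.1092 m).
It fails at once if the cap is wrenched back against the stop (clutch slipped backward more than 0.3 rad) (value of joint cap below -0.3 rad).
It fails at once if the clutch is run on past 1.05 rad of slip (value of joint cap above 1.05 rad).
It fails at once if a loose ejector pin or the tape is pushed more than 40 mm (distance of any of pin_a, pin_b, tape from where it was at the start of the episode above 0.04 m).
It also fails if it takes over 72 s, if anything falls off the work surface, if the arm or the gripper's body presses on something with over 40 N, if the wrist force passes 120 N, or if a joint passes its speed limit or range.

### The arm

A 7-joint arm with a two-finger parallel gripper is mounted at the origin on the work surface. World frame = base frame: x ahead of the robot, y to its left, z up, the work surface at z = 0. Lengths are in mm, angles in rad, forces in N, time in s.
With the tool pointing down it reaches from about 375 to 925 mm from the base axis. Payload 3.1 kg.
Tool frame: the origin (TCP) lies between the finger pads; the fingertips stand ahead of it and the grasp point (between the pads) is the TCP (manip.tips_ahead is the z of the fingertips in the tool frame, in mm); z points along the fingers, y is the line along which they close (so a half turn about z gives the same grasp; the last joint's range is limited). The gripper opens to 85 mm and grips with 20 to 120 N. Pads are 22 mm wide; open, the fingers measure 114 mm over their backs; the gripper's body (76 mm by 85 mm) begins 54 mm behind the grasp point. The pads swing forward as they close: fully open they stand 13 mm farther back than shut.
Start: joints at [-1.281, 0.383, 0.044, 1.598, -0.018, 1.161, -0.05], TCP at [245.778, 601.745, 250.269] pointing down, gripper open.
Joint ranges: [-2.61, 2.61], [-0.41, 2.15], [-1.48, 1.57], [0, 2.5], [-1.57, 4.71], [0.05, 1.97], [-2.85, 2.85]. Speed limits (rad/s): [2.79, 2.79, 3.14, 3.14, 3.14, 3.14, 3.14].

### API

Orientations are given as a 3x3 rotation matrix whose columns are the frame's x, y, z axes.
In Python, from station import read_state, optics, order, manip gives the robot as it stands.
- The arm moves only by the tool carry_out, never from a script. Its argument "plan" is a list of rows, each an object with "slide": the shift along the world's x, y, z in cm, a list of three; "turn": the turn, a rotation vector about the world's x, y, z in degrees, a list of three. In form: [{"slide": [tx, ty, tz], "turn": [wx, wy, wz]}, ...]. A call has 1 to 12 rows; each row is the pose to reach, as a shift and turn from the pose commanded when the call began; what a row does not reach only later rows make up. A row lasts 1/8 s, in which the tool goes at most 62.5 mm and 10.7 degrees, less where a joint would pass 70% of its speed; a pose out of reach is approached as far as the arm can. A call with a gripper value outside its range is refused whole. "hand" is the closure, from 0 (fully open) to 1 (shut), set as the call begins (left out, the last holds). The fingers move at their own pace and stop on an object; "grip_force" is the grip in N (left out, the last holds). Time passes only in rows, so rows that repeat a pose let the fingers close. It gives the time, the measured TCP pose, the force, the opening and the grip force at its end, in the units of the state.
- read_state(): the state, without advancing time (a new reading comes with each control period).
- optics.capture(name): name is "scene" or "top" or "wrist"; returns the picture (420x560x3 uint8, red, green, blue); there is no depth.
- optics.camera_info(name): a dict with "intrinsics" (3x3 intrinsics, pixels), "k1" (the pictures are not rectified: a ray, as slopes to the right and down, at radius r is drawn at 1 + k1 r^2 times it, then the intrinsics apply), "R" (3x3) and "t" (3): a world point X has camera coordinates R X + t. Camera axes: x right, y down, z forward; pixel columns grow to the right and rows downward; lengths in mm; the calibration is good to about 2 mm. A picture is of the moment at which its call begins: read the wrist's pose just before it. camera_info takes no time and is no camera call; for the wrist camera it gives the pose at the moment of the call.
- order.job_done(): hands the job in; it is judged then, once.
The state is a dict: "time": time; "joint_positions": joint angles; "dq": joint speeds; "tau": joint torques, N m; "position": TCP position; "tcp_rot": TCP orientation; "contact_force": force on the tool from outside, world axes, zero at the start; "wrist_torque": the same for the moment, N m; "grip_width": finger opening in mm; "grip_force": force on a finger pad.
Only numpy, scipy, OpenCV 4.12 (cv2) and the standard library are available. Lean on these libraries where they do the work, as an engineer would, in place of code of your own. Each camera call takes 0.05 s, during which the arm holds its last target. There are 200 camera calls.

## Working session

There is one attempt and no reset: what is moved stays moved. The work goes in short steps, Python scripts to look and compute and a tool call to move; the robot and the scene stay as the last step left them, time stands still between calls to the robot, and variables do not carry over. Pictures are saved under pics/ and viewed, at most 10 in all, crops included, and the job is handed in when it is done.

Besides the shell and the picture viewer there is one more tool, called after ">>>" by a JSON object that holds its "fn" and its "kwargs", one argument or row to a line. carry_out: Moves the arm, as the interface text tells. Its arguments: {"type":"object","properties":{"plan":{"type":"array"},"hand":{"type":"number"},"grip_force":{"type":"number"}},"required":["plan"]}

```bash
ls; mkdir -p pics; python3 - <<'E'
from station import *
import cv2
s=read_state(); print({k:s[k] for k in ('time','position','tcp_rot','contact_force','grip_width')}, manip.tips_ahead)
for n in ('scene','top'):
    im=optics.capture(n); cv2.imwrite(f'pics/{n}0.png',im[:,:,::-1]); print(n,optics.camera_info(n))
E
```

```text
pics
{'time': 0.0, 'position': array([245.44396711, 600.88550956, 248.83149538]), 'tcp_rot': array([[-9.25780330e-01,  3.78060802e-01, -9.00196862e-04],
       [ 3.78061848e-01,  9.25776760e-01, -2.57477559e-03],
       [-1.40040391e-04, -2.72400669e-03, -9.99996280e-01]]), 'contact_force': array([ 0.57451538, -0.95870311, -0.16385696]), 'grip_width': 85.5003399043413} 19.0
scene {'intrinsics': array([[501.27215256,   0.        , 274.51238896],
       [  0.        , 501.27215256, 207.70022766],
       [  0.        ,   0.        ,   1.        ]]), 'k1': -0.17448343355793589, 'R': array([[ 0.83587539,  0.54881475, -0.0107103 ],
       [ 0.37063771, -0.57867914, -0.72646964],
       [-0.40489508,  0.60326845, -0.68711509]]), 't': array([-499.09625315,  -74.35115305, 1488.63899747])}
top {'intrinsics': array([[419.88931916,   0.        , 272.45908577],
       [  0.        , 419.88931916, 210.32636954],
       [  0.        ,   0.        ,   1.        ]]), 'k1': -0.12472528252755305, 'R': array([[-0.02078347, -0.99961125, -0.01858509],
       [-0.99626484,  0.02226506, -0.08343046],
       [ 0.08381183,  0.0167817 , -0.99634028]]), 't': array([143.97932739, 535.73476561, 866.2199864 ])}
```

View pics/scene0.png

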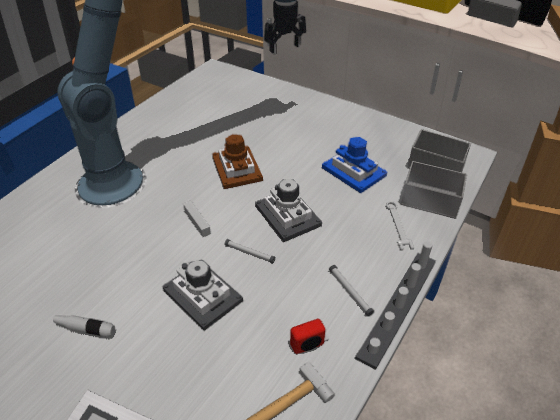

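View pics/top0.png

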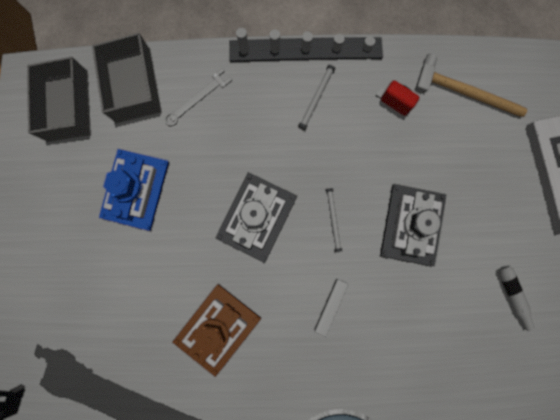

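The scene view shows two dark steel fixtures, with caps at (288,187) and (198,270); in the top view they are at (254,213) and (425,222). I'll enlarge both to see which cap is proud.

```bash
python3 - <<'E'
import cv2,numpy as np
s=cv2.imread('pics/scene0.png');t=cv2.imread('pics/top0.png')
def c(i,u,v,a=48): return cv2.resize(i[v-a//1+0:v+a,u-a:u+a],(400,300) if 0 else (300,300),interpolation=cv2.INTER_CUBIC)
m=np.vstack([np.hstack([c(s,288,200),c(s,202,285)]),np.hstack([c(t,256,217),c(t,414,224)])])
m=cv2.convertScaleAbs(m,alpha=1.5,beta=15)
cv2.imwrite('pics/c1.png',m)
E
```

```text
(no output)
```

View pics/c1.png

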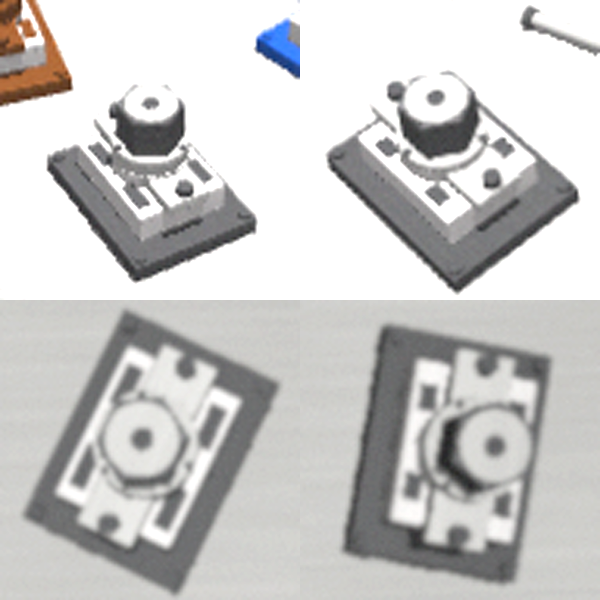

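Top row is the scene view, bottom row the top view. The left fixture has large pockets and the right has smaller ones, so the left one (cap hole at top px (253.4,213.2), scene px (288.3,185)) should be the target. I'll triangulate to confirm.

```bash
cat > h.py <<'E'
import numpy as np,cv2
from station import *
def ray(info,px):
    K=np.array(info['intrinsics']);d=np.array([info['k1'],0,0,0,0.])
    p=cv2.undistortPoints(np.array([[px]],float),K,d)[0,0]
    R=np.array(info['R']);t=np.array(info['t'])
    v=R.T@np.array([p[0],p[1],1]);return -R.T@t,v/np.linalg.norm(v)
def atz(info,px,z):
    o,v=ray(info,px);return o+v*(z-o[2])/v[2]
def tri(*rp):
    A=0;b=0
    for o,v in rp:
        P=np.eye(3)-np.outer(v,v);A=A+P;b=b+P@o
    X=np.linalg.solve(A,b);return X,[round(float(np.linalg.norm((np.eye(3)-np.outer(v,v))@(X-o))),1) for o,v in rp]
def proj(info,X):
    c=np.array(info['R'])@X+np.array(info['t']);s=c[:2]/c[2];s=s*(1+info['k1']*(s@s));return np.array(info['intrinsics'])[:2,:2]@s+np.array(info['intrinsics'])[:2,2]
E
python3 - <<'E'
from h import *
np.set_printoptions(precision=1,suppress=True)
T=optics.camera_info('top');S=optics.camera_info('scene')
print(tri(ray(T,(253.4,213.2)),ray(S,(288.3,185))),tri(ray(T,(428.4,222.4)),ray(S,(197.5,268))))
for o,cs in(((208,169),[(125,12),(278,82),(180,293),(24,218)]),((366,176),[(85,27),(250,57),(212,283),(46,250)])):
    P=np.array([atz(T,(o[0]+c[0]/3.125,o[1]+c[1]/3.125),18) for c in cs]);print(P,P.mean(0))
    for i in range(4): e=P[i]-P[i-1];print(np.linalg.norm(e),np.degrees(np.arctan2(e[1],e[0])))
s=optics.camera_info('wrist');p=read_state();print(p['tcp_rot'].T@((-s['R'].T@s['t'])-p['position']),s['R']@p['tcp_rot'],s['intrinsics'])
E
```

```text
(array([528.2, 168.6, 113.5]), [2.1, 2.1]) (array([ 502.9, -170.3,  104.9]), [1.6, 1.6])
[[621.4 183.5  18. ]
 [570.4  79.4  18. ]
 [428.2 149.3  18. ]
 [481.1 254.8  18. ]] [525.3 166.8  18. ]
157.43103650958744 -26.941560630280772
115.90936704786914 -116.11299273452008
158.43182853209433 153.82295463907337
118.01320332923211 63.39316955254045
[[ 589.  -129.    18. ]
 [ 565.8 -245.2   18. ]
 [ 410.7 -210.3   18. ]
 [ 436.7  -95.5   18. ]] [ 500.6 -170.    18. ]
155.9049994050954 -12.414118038217971
118.44880291523563 -101.25583218118412
158.95637295776348 167.33465977153227
117.72945787959948 77.2668858008554
[  75.4   -0.5 -123.5] [[ 0.   1.  -0. ]
 [-1.   0.  -0.3]
 [-0.3  0.   1. ]] [[312.    0.  278.9]
 [  0.  312.  207.3]
 [  0.    0.    1. ]]
```

Confirmed: the left fixture's cap top is about 113.5 mm up at (527,168), and the other's is about 105. I'm moving over it for a wrist view, 28° short of the fixture's axes.

>>> {"fn": "carry_out", "kwargs": {
  "plan": [
    {"slide": [3,-4.5,0],"turn": [0,0,0]},
    {"slide": [6.2,-9.5,0],"turn": [0,0,0]},
    {"slide": [9.4,-14.5,0],"turn": [0,0,0]},
    {"slide": [12.6,-19.3,0],"turn": [0,0,0]},
    {"slide": [15.8,-24.2,0],"turn": [0,0,0]},
    {"slide": [19,-29.1,0],"turn": [0,0,0]},
    {"slide": [22.2,-34,0],"turn": [0,0,0]},
    {"slide": [25.3,-38.8,-0.5],"turn": [0,0,0]},
    {"slide": [28.1,-43.3,-1],"turn": [0,0,0]},
    {"slide": [28.1,-43.3,-1],"turn": [0,0,0]},
    {"slide": [28.1,-43.3,-1],"turn": [0,0,0]}
  ]
}}

```text
time: 1.48
position: [526.2, 169.0, 239.7]
tcp_rot: [[-0.926, 0.379, -0.001], [0.379, 0.926, 0.0], [0.001, -0.0, -1.0]]
contact_force: [-0.1, 0.8, -1.0]
grip_width: 85.7
grip_force: 0.0
```

```bash
python3 - <<'E'
from h import *
s=read_state();im=optics.capture('wrist');print(s['position'],s['joint_positions'],s['time'],s['wrist_torque'],s['tcp_rot'][:,1])
cv2.imwrite('pics/w1.png',cv2.convertScaleAbs(im[:,:,::-1],alpha=1.4,beta=10))
E
```

```text
[526.21163126 168.95624159 239.72277673] [-0.68365359  0.21404272  0.33912434  1.85842141 -0.0808121   1.08358405
  0.86888898] 1.475 [ 0.0251193   0.02303128 -0.00106225] [ 3.78511353e-01  9.25596584e-01 -3.44905052e-04]
```

View pics/w1.png

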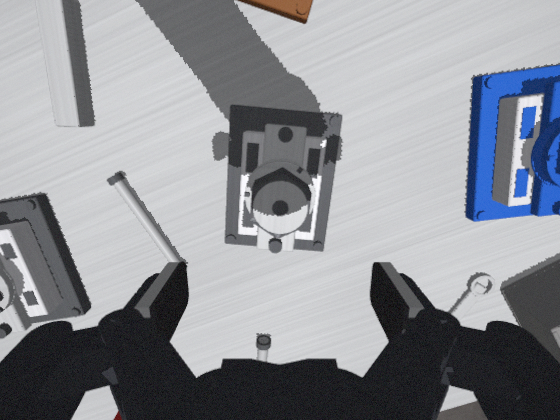

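The cap is near (280,205) with a hexagon corner toward the top at (284,165). The plate and bridge are visible around it. I'll enlarge it.

```bash
python3 - <<'E'
from h import *
np.set_printoptions(precision=2,suppress=True)
im=optics.capture('wrist')[95:260,215:350,::-1]
g=im.astype(float)/255
cv2.imwrite('pics/w2.png',cv2.resize((255*np.clip(g**0.6,0,1)).astype('uint8'),None,fx=3.6,fy=3.6,interpolation=cv2.INTER_CUBIC))
W=optics.camera_info('wrist');
np.save('w.npy',{k:np.array(v) for k,v in W.items()},allow_pickle=True)
print(W['k1'],atz(W,(280,205),113.8),proj(W,np.array([527,168,113.8])))
E
```

```text
0.014113992878483313 [525.22 171.62 113.8 ] [276.78 208.44]
```

View pics/w2.png

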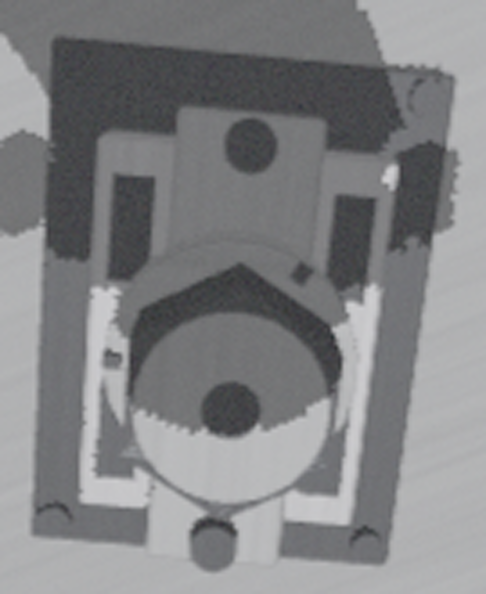

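Cap hole is at crop (231,409). One hexagon corner is at (222,511) on the top face and another at (238,265) on the bottom edge; the ribs are at (302,272) and (113,360). Now I'll compute the yaw.

```bash
python3 - <<'E'
from h import *
np.set_printoptions(precision=1,suppress=True)
W=np.load('w.npy',allow_pickle=True).item()
f=lambda c,z: atz(W,(215+c[0]/3.6,95+c[1]/3.6),z)
C=f((231,409),113.8);print('C',C)
for n,c,z in(('vb',(222,511),111.8),('va',(238,265),77.8),('rib1',(302,272),77),('rib2',(113,360),77),('L',(131,385),111.8),('R',(334,340),111.8),('L',(130,325),77.8),('R',(342,328),77.8)):
    d=f(c,z)-C;print(n,np.linalg.norm(d[:2]),np.degrees(np.arctan2(d[1],d[0])))
P=[f(c,60) for c in((250,145),(213,543))];print(P,np.mean(P,0))
P=np.array([f(c,18) for c in((53,38),(454,74),(386,563),(33,536))]);print(P,P.mean(0))
# overlay hypothesis
im=cv2.imread('pics/w2.png')
for a,col in((8,(0,0,255)),):pass
E
```

```text
C [527.9 169.8 113.8]
vb 26.48952557439715 -26.624326854544336
va 27.537561593415116 154.24520851001932
rib1 31.41424019944794 122.38164288717456
rib2 31.130643116521515 -115.8297814425312
L 23.898215814336037 -124.610116868437
R 28.62784796455001 102.08625337041177
L 28.76378595946227 -136.0259109356581
R 30.965991740851216 88.73366546693913
[array([477.6, 195.5,  60. ]), array([579.6, 143.3,  60. ])] [528.6 169.4  60. ]
[[430.8 153.   18. ]
 [484.2 258.4  18. ]
 [625.2 186.9  18. ]
 [572.   81.   18. ]] [528.  169.8  18. ]
```

Fixture centre is (528.0,169.7). Corners are at −26° (mod 60), so flat normals are at 64°; the tool's y is at 67.8°, so I turn −4° and descend open to TCP z = 97.

>>> {"fn": "carry_out", "kwargs": {
  "plan": [
    {"slide": [0.18,0.07,-2.5],"turn": [0,0,-4]},
    {"slide": [0.18,0.07,-5.5],"turn": [0,0,-4]},
    {"slide": [0.18,0.07,-8.5],"turn": [0,0,-4]},
    {"slide": [0.18,0.07,-11],"turn": [0,0,-4]},
    {"slide": [0.18,0.07,-13],"turn": [0,0,-4]},
    {"slide": [0.18,0.07,-14.2],"turn": [0,0,-4]},
    {"slide": [0.18,0.07,-14.2],"turn": [0,0,-4]},
    {"slide": [0.18,0.07,-14.2],"turn": [0,0,-4]}
  ],
  "hand": 0
}}

```text
time: 2.58
position: [529.2, 170.1, 99.1]
tcp_rot: [[-0.897, 0.441, 0.001], [0.441, 0.897, 0.001], [-0.001, 0.001, -1.0]]
contact_force: [-0.7, -0.4, 0.4]
grip_width: 85.5
grip_force: 0.0
```

>>> {"fn": "carry_out", "kwargs": {
  "plan": [
    {"slide": [0,0,0],"turn": [0,0,0]},
    {"slide": [0,0,0],"turn": [0,0,0]},
    {"slide": [0,0,0],"turn": [0,0,0]},
    {"slide": [0,0,0],"turn": [0,0,0]}
  ],
  "hand": 0.35,
  "grip_force": 20
}}

```text
time: 3.08
position: [528.6, 169.4, 98.4]
tcp_rot: [[-0.897, 0.442, 0.0], [0.442, 0.897, 0.0], [-0.0, 0.0, -1.0]]
contact_force: [0.8, -0.0, -0.8]
grip_width: 55.5
grip_force: 0.0
```

```bash
python3 - <<'E'
from h import *
s=read_state();print(s['position'],s['joint_positions'][6],s['wrist_torque'],s['contact_force'],s['grip_width'])
im=optics.capture('wrist')
cv2.imwrite('pics/w3.png',cv2.convertScaleAbs(im[:,:,::-1],alpha=1.6,beta=20));np.save('w3.npy',im)
W=optics.camera_info('wrist')
for z in (113.8,107.8,104): print(z,proj(W,np.array([528,169.7,z])))
E
```

```text
[528.62736809 169.39634804  98.36477165] 0.8712545199472954 [-0.00286779 -0.0067879  -0.03383402] [ 0.8036169  -0.00815584 -0.79038667] 55.46625451281431
113.8 [279.78291477 306.37422299]
107.8 [279.73905854 297.81499034]
104 [279.71323435 292.77418834]
```

View pics/w3.png

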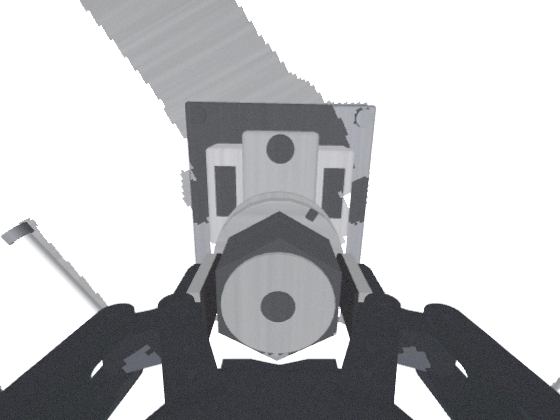

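Fingers straddle the flats squarely; hole at (278,306), matching the prediction for z=113.8. After the drop it should move to about row 298. I'll close loosely and begin turning anticlockwise.

```bash
cat > chk.py <<'E'
from h import *
from scipy.optimize import brentq
s=read_state();W=optics.camera_info('wrist');im=optics.capture('wrist')
g=cv2.cvtColor(im,cv2.COLOR_RGB2GRAY)
m=(cv2.GaussianBlur(g,(3,3),0))
best=None
for th in (20,25,30,35,40,45,50,60,70,80,90,100):
    n,l,st,c=cv2.connectedComponentsWithStats((m<th).astype('uint8'))
    for i in range(1,n):
        x,y,w,h,a=st[i]
        if 22<w<50 and 20<h<45 and a>0.68*w*h and 245<c[i][0]<315 and 260<c[i][1]<330: best=(c[i],w,h,th)
z=None
if best is not None:
    e=lambda z: proj(W,np.array([528.,169.7,z]))[1]-best[0][1]
    try:z=brentq(e,90,125)
    except Exception: pass
y=s['tcp_rot'][:,1]
print('t',s['time'],'hole',best,'z',z,'yaw',np.degrees(np.arctan2(y[1],y[0])).round(1),'j7',s['joint_positions'][6].round(3),'Mz',s['wrist_torque'].round(2),'F',s['contact_force'].round(1),s['grip_width'].round(1))
E
python3 chk.py
```

```text
Traceback (most recent call last):
  File "chk.py", line 18, in <module>
    print('t',s['time'],'hole',best,'z',z,'yaw',np.degrees(np.arctan2(y[1],y[0])).round(1),'j7',s['joint_positions'][6].round(3),'Mz',s['wrist_torque'].round(2),'F',s['contact_force'].round(1),s['grip_width'].round(1))
                                                                                                                                                                                                 ^^^^^^^^^^^^^^^^^^^^^
AttributeError: 'float' object has no attribute 'round'
```

>>> {"fn": "carry_out", "kwargs": {
  "plan": [
    {"slide": [0,0,0],"turn": [0,0,0]},
    {"slide": [0,0,0],"turn": [0,0,0]},
    {"slide": [0,0,0],"turn": [0,0,4]},
    {"slide": [0,0,0],"turn": [0,0,8]},
    {"slide": [0,0,0],"turn": [0,0,12]},
    {"slide": [0,0,0],"turn": [0,0,16]},
    {"slide": [0,0,0],"turn": [0,0,20]},
    {"slide": [0,0,0],"turn": [0,0,24]},
    {"slide": [0,0,0],"turn": [0,0,24]}
  ],
  "hand": 0.385
}}

```text
time: 4.3
position: [528.2, 169.1, 98.1]
tcp_rot: [[-0.999, 0.04, -0.001], [0.04, 0.999, -0.0], [0.001, -0.0, -1.0]]
contact_force: [-0.0, -0.7, -0.1]
grip_width: 52.8
grip_force: 0.3
```

```bash
python3 chk.py
```

```text
Traceback (most recent call last):
  File "chk.py", line 18, in <module>
    print('t',s['time'],'hole',best,'z',z,'yaw',np.degrees(np.arctan2(y[1],y[0])).round(1),'j7',s['joint_positions'][6].round(3),'Mz',s['wrist_torque'].round(2),'F',s['contact_force'].round(1),s['grip_width'].round(1))
                                                                                                                                                                                                 ^^^^^^^^^^^^^^^^^^^^^
AttributeError: 'float' object has no attribute 'round'
```

```bash
sed -i "s/s\['grip_width'\].round(1)/round(s['grip_width'],1)/" chk.py; python3 chk.py
```

```text
t 4.35 hole (array([278.3516029 , 306.79627715]), np.int32(37), np.int32(33), 90) z 113.18479855956375 yaw 87.7 j7 1.248 Mz [-0.07  0.13 -0.02] F [ 0.1 -0.9 -0.1] 52.3
```

Detector works: z ≈ 113.2, not dropped yet. Continuing in 15° steps.

>>> {"fn": "carry_out", "kwargs": {
  "plan": [
    {"slide": [0,0,0],"turn": [0,0,4]},
    {"slide": [0,0,0],"turn": [0,0,8]},
    {"slide": [0,0,0],"turn": [0,0,12]},
    {"slide": [0,0,0],"turn": [0,0,15]},
    {"slide": [0,0,0],"turn": [0,0,15]}
  ]
}}

```text
time: 5.03
position: [528.3, 169.0, 98.1]
tcp_rot: [[-0.976, -0.22, -0.001], [-0.22, 0.976, -0.001], [0.001, -0.0, -1.0]]
contact_force: [0.1, -1.0, -0.2]
grip_width: 52.5
grip_force: 0.5
```

```bash
python3 chk.py
```

```text
t 5.025 hole (array([278.64797508, 306.60124611]), np.int32(38), np.int32(33), 90) z 112.80127436309215 yaw 102.7 j7 1.485 Mz [-0.22  0.13 -0.01] F [ 0.1 -1.  -0.2] 52.5
```

>>> {"fn": "carry_out", "kwargs": {
  "plan": [
    {"slide": [0,0,0],"turn": [0,0,4]},
    {"slide": [0,0,0],"turn": [0,0,8]},
    {"slide": [0,0,0],"turn": [0,0,12]},
    {"slide": [0,0,0],"turn": [0,0,12]}
  ]
}}

```text
time: 5.58
position: [528.6, 169.1, 98.2]
tcp_rot: [[-0.909, -0.418, 0.0], [-0.418, 0.909, -0.0], [0.0, -0.0, -1.0]]
contact_force: [-0.6, -1.9, -0.0]
grip_width: 52.2
grip_force: 0.5
```

```bash
python3 chk.py
```

```text
t 5.575 hole (array([278.58031088, 305.84041451]), np.int32(37), np.int32(33), 90) z 112.6110358509538 yaw 114.7 j7 1.675 Mz [-0.25  0.12 -0.04] F [-0.6 -1.9 -0. ] 52.2
```

>>> {"fn": "carry_out", "kwargs": {
  "plan": [
    {"slide": [0,0,0],"turn": [0,0,4]},
    {"slide": [0,0,0],"turn": [0,0,8]},
    {"slide": [0,0,0],"turn": [0,0,12]},
    {"slide": [0,0,0],"turn": [0,0,12]}
  ]
}}

```text
time: 6.12
position: [528.8, 169.3, 98.3]
tcp_rot: [[-0.802, -0.597, 0.0], [-0.597, 0.802, -0.0], [-0.0, -0.0, -1.0]]
contact_force: [-0.1, -0.9, -0.8]
grip_width: 52.6
grip_force: 0.5
```

```bash
python3 chk.py
```

```text
t 6.125 hole (array([278.7       , 305.18645833]), np.int32(37), np.int32(33), 90) z 112.3884025804278 yaw 126.7 j7 1.865 Mz [-0.29  0.03 -0.04] F [-0.1 -0.9 -0.8] 52.6
```

>>> {"fn": "carry_out", "kwargs": {
  "plan": [
    {"slide": [0,0,0],"turn": [0,0,4]},
    {"slide": [0,0,0],"turn": [0,0,8]},
    {"slide": [0,0,0],"turn": [0,0,12]},
    {"slide": [0,0,0],"turn": [0,0,12]}
  ]
}}

```text
time: 6.68
position: [528.9, 169.5, 98.4]
tcp_rot: [[-0.66, -0.751, 0.001], [-0.751, 0.66, 0.0], [-0.001, -0.0, -1.0]]
contact_force: [-0.4, -1.6, -0.6]
grip_width: 52.6
grip_force: 0.5
```

```bash
python3 chk.py
```

```text
t 6.675 hole (array([278.80567227, 304.67542017]), np.int32(37), np.int32(33), 90) z 112.29969623977665 yaw 138.7 j7 2.055 Mz [-0.3   0.01 -0.  ] F [-0.4 -1.6 -0.6] 52.6
```

>>> {"fn": "carry_out", "kwargs": {
  "plan": [
    {"slide": [0,0,0],"turn": [0,0,4]},
    {"slide": [0,0,0],"turn": [0,0,8]},
    {"slide": [0,0,0],"turn": [0,0,12]},
    {"slide": [0,0,0],"turn": [0,0,12]}
  ]
}}

```text
time: 7.22
position: [528.9, 170.0, 98.4]
tcp_rot: [[-0.49, -0.872, 0.001], [-0.872, 0.49, 0.001], [-0.001, -0.0, -1.0]]
contact_force: [-0.1, -0.2, -0.1]
grip_width: 52.8
grip_force: 0.2
```

```bash
python3 chk.py
```

```text
t 7.225 hole (array([278.45027933, 295.19329609]), np.int32(36), np.int32(32), 90) z 106.09422728160605 yaw 150.7 j7 2.246 Mz [-0.12  0.    0.02] F [-0.1 -0.2 -0.1] 52.8
```

>>> {"fn": "carry_out", "kwargs": {
  "plan": [
    {"slide": [0,0,0],"turn": [0,0,4]},
    {"slide": [0,0,0],"turn": [0,0,8]},
    {"slide": [0,0,0],"turn": [0,0,12]},
    {"slide": [0,0,0],"turn": [0,0,12]}
  ]
}}

```text
time: 7.78
position: [528.9, 169.9, 98.5]
tcp_rot: [[-0.298, -0.955, 0.001], [-0.955, 0.298, 0.001], [-0.001, -0.001, -1.0]]
contact_force: [0.3, -0.4, -0.7]
grip_width: 52.6
grip_force: 0.2
```

```bash
python3 chk.py
```

```text
t 7.775 hole (array([279.10405257, 295.32968237]), np.int32(35), np.int32(32), 90) z 106.00827804701474 yaw 162.7 j7 2.437 Mz [-0.06 -0.07 -0.02] F [ 0.3 -0.4 -0.7] 52.6
```

Dropped (z fell 6.2 mm) at tool yaw 139–151°, with no back-stop torque. Now going forward (clockwise). First about 96°, well short of the end.

>>> {"fn": "carry_out", "kwargs": {
  "plan": [
    {"slide": [0,0,0],"turn": [0,0,-8]},
    {"slide": [0,0,0],"turn": [0,0,-16]},
    {"slide": [0,0,0],"turn": [0,0,-24]},
    {"slide": [0,0,0],"turn": [0,0,-32]},
    {"slide": [0,0,0],"turn": [0,0,-40]},
    {"slide": [0,0,0],"turn": [0,0,-48]},
    {"slide": [0,0,0],"turn": [0,0,-56]},
    {"slide": [0,0,0],"turn": [0,0,-64]},
    {"slide": [0,0,0],"turn": [0,0,-72]},
    {"slide": [0,0,0],"turn": [0,0,-80]},
    {"slide": [0,0,0],"turn": [0,0,-88]},
    {"slide": [0,0,0],"turn": [0,0,-88]}
  ],
  "grip_force": 60
}}

```text
time: 9.32
position: [528.5, 169.2, 98.1]
tcp_rot: [[-0.965, 0.262, -0.0], [0.262, 0.965, -0.001], [-0.0, -0.001, -1.0]]
contact_force: [0.6, -2.0, -1.1]
grip_width: 52.3
grip_force: 0.7
```

```bash
python3 chk.py
```

```text
t 9.325 hole (array([278.03846154, 296.0361991 ]), np.int32(35), np.int32(32), 90) z 106.06776473142494 yaw 74.8 j7 1.044 Mz [-0.27 -0.1   0.05] F [ 0.6 -2.  -1.1] 52.3
```

Sinking on the thread (about 106.4 mm true). About 95° remains.

>>> {"fn": "carry_out", "kwargs": {
  "plan": [
    {"slide": [0,0,0],"turn": [0,0,-8]},
    {"slide": [0,0,0],"turn": [0,0,-16]},
    {"slide": [0,0,0],"turn": [0,0,-24]},
    {"slide": [0,0,0],"turn": [0,0,-32]},
    {"slide": [0,0,0],"turn": [0,0,-40]},
    {"slide": [0,0,0],"turn": [0,0,-48]},
    {"slide": [0,0,0],"turn": [0,0,-56]},
    {"slide": [0,0,0],"turn": [0,0,-64]},
    {"slide": [0,0,0],"turn": [0,0,-72]},
    {"slide": [0,0,0],"turn": [0,0,-72]}
  ]
}}

```text
time: 10.62
position: [528.3, 170.1, 98.2]
tcp_rot: [[-0.052, 0.999, -0.0], [0.999, 0.052, 0.0], [0.0, -0.0, -1.0]]
contact_force: [-0.3, 0.3, 0.0]
grip_width: 52.6
grip_force: 0.0
```

```bash
python3 chk.py
```

```text
t 10.625 hole (array([278.93194925, 295.76816609]), np.int32(35), np.int32(32), 90) z 105.75478525511258 yaw 3.0 j7 -0.075 Mz [0.01 0.04 0.  ] F [-0.3  0.3  0. ] 52.6
```

>>> {"fn": "carry_out", "kwargs": {
  "plan": [
    {"slide": [0,0,0],"turn": [0,0,-4]},
    {"slide": [0,0,0],"turn": [0,0,-8]},
    {"slide": [0,0,0],"turn": [0,0,-12]},
    {"slide": [0,0,0],"turn": [0,0,-12]}
  ]
}}

```text
time: 11.18
position: [528.6, 170.2, 98.5]
tcp_rot: [[0.157, 0.988, 0.0], [0.988, -0.157, 0.001], [0.001, 0.0, -1.0]]
contact_force: [0.2, 0.6, 0.3]
grip_width: 52.2
grip_force: 0.4
```

```bash
python3 chk.py; python3 - <<'E'
from h import *
im=optics.capture('wrist')[:,:,::-1]
cv2.imwrite('pics/w4.png',cv2.resize(cv2.convertScaleAbs(im[150:400,150:410],alpha=1.6,beta=20),None,fx=2,fy=2,interpolation=cv2.INTER_CUBIC))
E
```

```text
t 11.175 hole (array([278.91002278, 295.238041  ]), np.int32(35), np.int32(32), 90) z 105.52510211373466 yaw -9.0 j7 -0.258 Mz [ 0.03 -0.07  0.02] F [0.2 0.6 0.3] 52.2
```

View pics/w4.png

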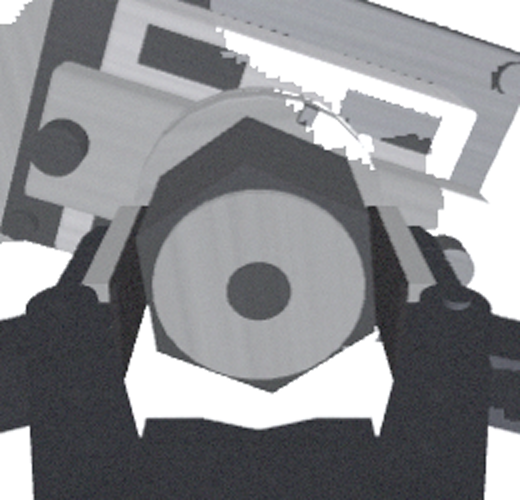

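The cap follows with about 6° play and is still sinking. Small steps now, watching Mz.

>>> {"fn": "carry_out", "kwargs": {
  "plan": [
    {"slide": [0,0,0],"turn": [0,0,-4]},
    {"slide": [0,0,0],"turn": [0,0,-8]},
    {"slide": [0,0,0],"turn": [0,0,-8]}
  ]
}}

```text
time: 11.65
position: [528.9, 170.2, 98.5]
tcp_rot: [[0.293, 0.956, 0.001], [0.956, -0.293, 0.001], [0.001, 0.0, -1.0]]
contact_force: [1.5, 0.5, -1.7]
grip_width: 52.5
grip_force: 3.3
```

```bash
python3 chk.py
```

```text
t 11.65 hole (array([278.73707865, 295.38089888]), np.int32(36), np.int32(33), 90) z 105.51862086277899 yaw -17.1 j7 -0.38 Mz [ 0.25 -0.24  0.12] F [ 1.5  0.5 -1.7] 52.5
```

>>> {"fn": "carry_out", "kwargs": {
  "plan": [
    {"slide": [0,0,0],"turn": [0,0,-4]},
    {"slide": [0,0,0],"turn": [0,0,-8]},
    {"slide": [0,0,0],"turn": [0,0,-8]}
  ]
}}

```text
time: 12.08
position: [529.1, 170.2, 98.5]
tcp_rot: [[0.423, 0.906, 0.001], [0.906, -0.423, 0.001], [0.001, 0.001, -1.0]]
contact_force: [1.2, 2.9, -1.5]
grip_width: 52.2
grip_force: 5.9
```

```bash
python3 chk.py
```

```text
t 12.075 hole (array([278.62141968, 295.48318804]), np.int32(34), np.int32(30), 80) z 105.46652644614112 yaw -25.0 j7 -0.501 Mz [ 0.37 -0.38  0.29] F [ 1.2  2.9 -1.5] 52.2
```

Torque is building (Mz 0.29) and z has levelled: at the hard end. Continuing in small steps.

>>> {"fn": "carry_out", "kwargs": {
  "plan": [
    {"slide": [0,0,0],"turn": [0,0,-4]},
    {"slide": [0,0,0],"turn": [0,0,-6]},
    {"slide": [0,0,0],"turn": [0,0,-6]}
  ]
}}

```text
time: 12.5
position: [529.3, 170.1, 98.5]
tcp_rot: [[0.517, 0.856, 0.002], [0.856, -0.517, 0.001], [0.002, 0.001, -1.0]]
contact_force: [3.9, 2.7, -1.8]
grip_width: 52.3
grip_force: 6.1
```

```bash
python3 chk.py
```

```text
t 12.5 hole (array([278.62839506, 295.46049383]), np.int32(34), np.int32(30), 80) z 105.48608370557096 yaw -31.1 j7 -0.593 Mz [ 0.61 -0.64  0.31] F [ 3.9  2.7 -1.8] 52.3
```

>>> {"fn": "carry_out", "kwargs": {
  "plan": [
    {"slide": [0,0,0],"turn": [0,0,-4]},
    {"slide": [0,0,0],"turn": [0,0,-6]},
    {"slide": [0,0,0],"turn": [0,0,-6]}
  ]
}}

```text
time: 12.92
position: [529.3, 170.0, 98.6]
tcp_rot: [[0.604, 0.797, 0.002], [0.797, -0.604, 0.001], [0.002, 0.001, -1.0]]
contact_force: [4.5, 3.1, -3.1]
grip_width: 52.7
grip_force: 6.8
```

```bash
python3 chk.py; python3 - <<'E'
from h import *
im=optics.capture('wrist')[:,:,::-1]
cv2.imwrite('pics/w5.png',cv2.resize(cv2.convertScaleAbs(im[150:400,150:410],alpha=1.6,beta=20),None,fx=2,fy=2,interpolation=cv2.INTER_CUBIC))
E
```

```text
t 12.925 hole (array([278.74019608, 295.24142157]), np.int32(34), np.int32(31), 80) z 105.40661867440872 yaw -37.2 j7 -0.683 Mz [ 0.63 -0.85  0.3 ] F [ 4.5  3.1 -3.1] 52.7
```

View pics/w5.png

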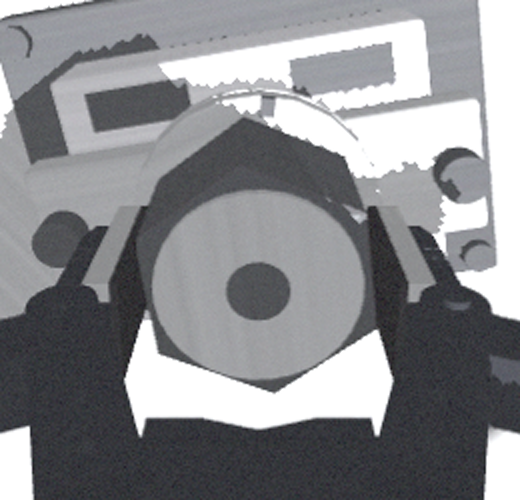

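The flange notch moved from (307,112) to (268,103) in the crop while the hexagon stayed put relative to the tool, so the clutch has slipped. Now I'll quantify it.

```bash
python3 - <<'E'
from h import *
W=optics.camera_info('wrist')
f=lambda c,z: atz(W,(150+c[0]/2,150+c[1]/2),z)
for zt in (104,105.3):
    C=f((258.5,290.5),zt)
    a=lambda c,z:(np.degrees(np.arctan2(*(f(c,z)-C)[[1,0]])).round(1),np.linalg.norm((f(c,z)-C)[:2]).round(1))
    print(C.round(1),'mark',a((268,103),zt-36.8),'corner',a((244,118),zt-36),a((273,391),zt-2))
E
```

```text
[528.  168.6 104. ] mark (np.float64(48.3), np.float64(31.8)) corner (np.float64(60.4), np.float64(28.2)) (np.float64(-120.2), np.float64(28.1))
[528.5 169.2 105.3] mark (np.float64(48.3), np.float64(31.4)) corner (np.float64(60.5), np.float64(27.7)) (np.float64(-120.2), np.float64(27.8))
```

Clutch slip is about 19° (0.33 rad), well inside 0.08–1.05. I'm backing off within the play, opening, and lifting clear.

>>> {"fn": "carry_out", "kwargs": {
  "plan": [
    {"slide": [0,0,0],"turn": [0,0,3]},
    {"slide": [0,0,0],"turn": [0,0,6]},
    {"slide": [0,0,0],"turn": [0,0,6]}
  ]
}}

```text
time: 13.4
position: [527.4, 167.8, 98.0]
tcp_rot: [[0.52, 0.854, -0.003], [0.854, -0.52, -0.001], [-0.003, -0.002, -1.0]]
contact_force: [0.6, -0.1, -0.1]
grip_width: 52.6
grip_force: 0.2
```

>>> {"fn": "carry_out", "kwargs": {
  "plan": [
    {"slide": [0,0,0],"turn": [0,0,0]},
    {"slide": [0,0,0],"turn": [0,0,0]},
    {"slide": [0,0,0],"turn": [0,0,0]},
    {"slide": [0,0,0],"turn": [0,0,0]},
    {"slide": [0,0,2],"turn": [0,0,0]},
    {"slide": [0,0,5],"turn": [0,0,0]},
    {"slide": [0,0,9],"turn": [0,0,0]},
    {"slide": [0,0,13],"turn": [0,0,0]},
    {"slide": [0,0,14],"turn": [0,0,0]},
    {"slide": [0,0,14],"turn": [0,0,0]},
    {"slide": [0,0,14],"turn": [0,0,0]}
  ],
  "hand": 0
}}

```text
time: 14.78
position: [527.4, 169.2, 236.9]
tcp_rot: [[0.518, 0.855, -0.002], [0.855, -0.518, -0.001], [-0.002, -0.002, -1.0]]
contact_force: [-0.5, 0.5, -0.6]
grip_width: 85.5
grip_force: 0.0
```

```bash
python3 - <<'E'
from h import *
W=optics.camera_info('wrist');im=optics.capture('wrist')[:,:,::-1]
u,v=proj(W,np.array([528,169.7,95])).astype(int);print(u,v,read_state()['position'])
u0,v0=u-75,v-85
c=np.clip((im[v0:v0+150,u0:u0+150]/255.)**.6*255,0,255).astype('uint8')
cv2.imwrite('pics/w6.png',cv2.resize(c,None,fx=4,fy=4,interpolation=cv2.INTER_CUBIC))
E
```

```text
279 198 [527.35733982 169.17657795 236.68407035]
```

View pics/w6.png

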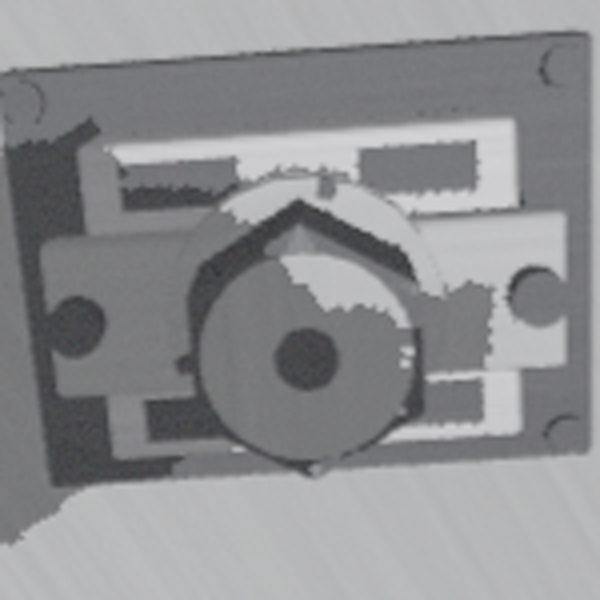

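The cap is home, with its flange down on the washer. The notch at (326,187) sits a few degrees off the corner at (298,203), and the gripper is clear. Handing in.

```bash
python3 -c "
from station import order;print(order.job_done())"
```

```text
the job is handed in; nothing more can be done
None
```

The job is handed in (no verdict came back): turned back, the cap dropped its step; turned forward, it ran to the thread's end and its clutch slipped about 0.33 rad, and the gripper is clear.

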